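Level the first-aid kit shelf and hold it

ROBOT

A 6-joint arm with a two-finger parallel gripper is mounted at the origin on the work surface. World frame = base frame: x ahead of the robot, y to its left, z up, the work surface at z = 0. Lengths are in mm, angles in rad, forces in N, time in s.
With the tool pointing down it reaches from about 400 to 925 mm from the base axis. Payload 12.5 kg.
Tool frame: the origin (TCP) lies midway between the tips of the shut fingers; the grasp point (between the pads) lies 19 mm behind it; z points along the fingers, y is the line along which they close (so a half turn about z gives the same grasp; the last joint's range is limited). The gripper opens to 95 mm and grips with 3 to 60 N. Pads are 20 mm wide; open, the fingers measure 119 mm over their backs; the gripper's body (75 mm by 180 mm) begins 59 mm behind the grasp point.
Start: joints at [1.094, 0.491, 1.559, -0, 1.092, -0.106], TCP at [226.46, 582.548, 214.661] pointing down, gripper open.
Joint ranges: [-3.1, 3.1], [-0.84, 2.19], [0.05, 2.79], [-1.13, 4.28], [0.06, 2.93], [-2.69, 2.69]. Speed limits (rad/s): [2.22, 2.22, 2.79, 3.14, 3.14, 3.14].

INTERFACE

Orientations are given as [roll, pitch, yaw] about the fixed x, y, z axes, in that order (R = Rz(yaw) Ry(pitch) Rx(roll)).
In Python, from cell import readout, eyes, env gives the robot as it stands.
- The arm moves only by the tool move_arm, never from a script. Its argument "plan" is a list of rows, each a list of 3 entries, a list of its own where there are three numbers: the turn, a rotation vector about the tool's x, y, z in degrees, then the shift along the tool's x, y, z in m, then the gripper command: -1 is shut, 1 is fully open, values between are in proportion. In form: [[[ax, ay, az], [x, y, z], jaw], ...]. A call has 1 to 5 rows; each row is the pose to reach, as a shift and turn from the pose commanded when the call began, along the tool's axes at that moment; what a row does not reach only later rows make up. A row lasts 1/8 s, in which the tool goes at most 62.5 mm and 10.7 degrees, less where a joint would pass 70% of its speed; a pose out of reach is approached as far as the arm can. A call with a gripper value outside its range is refused whole. The fingers move at their own pace and stop on an object; the grip force is fixed at half the most. Time passes only in rows, so rows that repeat a pose let the fingers close. It gives the time, the measured TCP pose, the force, the opening and the grip force at its end, in the units of the state.
- readout.state(): the state, without advancing time (a new reading comes with each control period).
- eyes.read_camera(name): name is "scene" or "top" or "wrist"; returns a dict with "img" (420x560x3 uint8, red, green, blue), "K" (3x3 intrinsics, pixels), "extrinsics" (4x4, takes a point from camera to world coordinates). Camera axes: x right, y up, looking along -z (the intrinsics and any distortion apply to the point x, -y, -z); pixel columns grow to the right and rows downward; lengths in mm; the calibration is good to about 2 mm. A picture is of the moment at which its call begins. There is no depth.
- env.job_done(): hands the job in; it is judged then, once.
Trained networks look in a picture, given as the dict that the camera call returned (one of the last four; its "shot" number tells which), for a name from the list of things; names that differ only in an ending like _2 or _b are one class to them, and where a whole thing is asked for, a point or a joint stands for the part that bears it (a point fixed in the world has none). Each returns a list of dicts, best first, with "score" (0 to 1); they miss things now and then, are a little off and sometimes report something else, mostly with a low value. They report only what shows in the picture. A call takes as long as a camera call.
- eyes.cut_out(picture, name): "mask" (420x560 bool, what is visible of it) and "uv" ([column, row] in pixels, amid what is visible of it).
The state is a dict: "t": time; "joints": joint angles; "qvel": joint speeds; "tau": joint torques, N m; "eef_pos": TCP position; "tcp_rot": TCP orientation; "ft_force": force on the tool from outside, world axes, zero at the start; "moment": the same for the moment, N m; "opening": opening from 0.0 (shut) to 1.0 (fully open); "grip_force": force on a finger pad.
Only numpy, scipy, OpenCV 4.12 (cv2) and the standard library are available. Lean on these libraries where they do the work, as an engineer would, in place of code of your own. Each camera call takes 0.05 s, during which the arm holds its last target. There are 200 camera calls.

TASK

First swing the steel keeper bar with the red peg fully shut over the yellow spirit level, into its detent. Then grip the black levelling-foot knob at the shelf's free end, press the shelf all the way down on its sprung foot and, still pressing, turn the knob until the bubble sits between the two black lines. Finish while holding: keep gripping the knob and pressing the shelf right down with the bubble centred, and leave the tin, eye cup, torch and orange kit where they are.

Things in the scene. Friction and masses are not known exactly. Their poses are not given: they have to be found in the camera images.
- stand: pine stand of the kit shelf, fixed; base 170 x 400 x 18 mm on the table. Origin at the centre of its underside on the table; x towards its far side, y (length) towards the hinge end, z up. It carries the pine shelf board 150 x 345 x 16 mm, top 61 mm above the table, hinged at the y = +160 mm end.
- shelf (a joint): how far the shelf's free (knob) end is pressed down, rad: 0 = raised by the spring under its foot, 0.016 = pressed right down on its stop (about 5 mm at the knob). It springs back up when let go; about 3 N down at the knob starts it and about 8 N brings it to the stop.
- foot_knob: black fluted round knob of the levelling foot, 36 mm diameter, 34 mm high, vertical axis; on the stand at x 0, y -135 mm. Origin on its axis at its underside, 8 mm above the shelf. Clockwise from above lifts the shelf's free end: 6 mrad, or 1.8 mm at the knob, per rad. Turns with 0.06 N m, stays where left; from the start it needs 0.5 to 1.7 rad clockwise, with 1.5 rad more to spare.
- knob_top (a point): centre of the knob's top face, 34 mm above its origin.
- bubble (a joint): pale bubble's place along the vial, m: 0 = midway between the lines, positive towards the knob end, limits +-0.024. It runs to the higher end, 2 mm per mrad of tilt (12 mm per rad of knob), and settles in about 0.7 s. It shows the shelf's true lie only with the keeper shut and the shelf pressed right down.
- vial_mid (a point): middle of the green vial window (76 x 20 mm) in the top of the yellow spirit level, 32 mm above the shelf top. Level 160 x 30 x 30 mm along the stand's y; two black cross lines 28 mm apart; bubble 18 x 12 mm, so centred means within 5 mm. A spring lifts the level's hinge-side end about 5 mm (bubble hard to that end) until the keeper presses it flat.
- bubble_mid (a point): middle of the bubble.
- keeper (a joint): keeper bar angle, rad: 0 = fully shut, at its stop, across the level (bar along the stand's -x from its hinge); grows as it opens towards the stand's +y (clockwise from above), up to 1.5. Stays where left. It rides onto the level at about 0.4; the detent ball resists at about 0.2 to 0.1 (some 4 N at the peg) and then holds it.
- keeper_peg (a point): centre of the top of the red upright peg at the keeper bar's free end, 14 mm diameter, standing 36 mm above the bar's top, 137 mm above the table; 95 mm from the bar's hinge axis. The bar is a 10 mm round steel rod.
- keeper_hinge (a point): point on the keeper's vertical hinge axis at the bar's height (96 mm above the table); x 45, y 85 mm on the stand.
- tin: flat steel tin 62 x 87 x 26 mm lying loose on the table; origin at the centre of its underside. Bystander.
- eye_cup: clear plastic eye cup, 44 mm diameter, 42 mm high, upright and loose; origin at the centre of its underside. Bystander.
- torch: blue plastic torch 135 mm long, 34 mm diameter, lying along its y in steel clip feet, loose; origin under its middle on the table. Bystander.
- kit: orange plastic first-aid kit 114 x 164 x 72 mm with a flap lid, loose on the table; origin at the centre of its underside. Bystander.

How it is judged:
By the outcome, as a careful person would: the job done as asked, in the order asked, and still so for the second after the job is handed in, while the arm keeps its last pose, push and grip.
It also fails if it takes over 61 s, if anything falls off the work surface, if the arm or the gripper's body presses on something with over 40 N, if the wrist force passes 120 N, or if a joint passes its speed limit or range.

## Working session

There is one attempt and no reset: what is moved stays moved. The work goes in short steps, Python scripts to look and compute and a tool call to move; the robot and the scene stay as the last step left them, time stands still between calls to the robot, and variables do not carry over. Pictures are saved under pics/ and viewed, at most 10 in all, crops included, and the job is handed in when it is done.

Besides the shell and the picture viewer there is one more tool, called after "Request:" in YAML: its name, and indented under it one key for each argument. move_arm: Moves the arm, as the interface text tells. Its arguments: {"type":"object","properties":{"plan":{"type":"array","items":{"type":"array"}}},"required":["plan"]}

```bash
mkdir -p pics; cat > h.py <<'E'
import numpy as np, cv2
from cell import readout, eyes, env
def pix2plane(p,uv,z):
    K=np.array(p["K"]);E=np.array(p["extrinsics"])
    d=np.linalg.inv(K)@np.array([uv[0],uv[1],1.]); d=np.array([d[0],-d[1],-d[2]])
    d=E[:3,:3]@d;o=E[:3,3]
    return o+d*(z-o[2])/d[2]
def proj(p,X):
    E=np.array(p["extrinsics"]);c=E[:3,:3].T@(np.array(X,float)-E[:3,3]);c=np.array([c[0],-c[1],-c[2]])
    q=np.array(p["K"])@c;return q[:2]/q[2]
def save(p,n): cv2.imwrite("pics/"+n,cv2.cvtColor(np.array(p["img"]),cv2.COLOR_RGB2BGR))
E
python3 - <<'E'
from h import *
s=readout.state();print(s)
for c in ["top","scene"]:
    p=eyes.read_camera(c);save(p,c+".png");print(c,[k for k in p],np.array(p["extrinsics"])[:3,3])
    for n,z in [("knob_top",103),("foot_knob",86),("keeper_peg",137),("vial_mid",93),("bubble_mid",93),("keeper_hinge",96),("kit",72),("torch",20),("tin",26),("eye_cup",20)]:
        r=eyes.cut_out(p,n)
        for q in r[:2]: print(n,round(q["score"],2),np.round(q["uv"]),np.round(pix2plane(p,q["uv"],z)),q["mask"].sum())
E
```

```text
{'t': 0.0, 'joints': array([ 1.09440456e+00,  4.91582632e-01,  1.55944749e+00, -4.94626762e-05,
        1.09168529e+00, -1.05630937e-01]), 'qvel': array([-0.00034475, -0.0014095 , -0.00108697,  0.00060234,  0.00070717,
       -0.00022823]), 'tau': array([ 3.04597990e-03, -6.12638783e+01, -2.58186346e+01,  6.93333778e-02,
        4.81262757e-02, -1.43166412e-04]), 'eef_pos': array([226.35029153, 582.31491744, 214.04808632]), 'tcp_rot': array([-3.14047153e+00, -7.47540890e-05,  2.77085461e+00]), 'ft_force': array([ 0.25206326, -0.37466894, -0.07567588]), 'moment': array([ 0.02347603, -0.0080385 , -0.02998018]), 'grip_force': 0.0, 'opening': 0.9982902119492146}
top ['img', 'K', 'extrinsics', 'shot'] [470.3184555  172.90484497 968.32640734]
knob_top 0.54 [339. 162.] [743.  35. 103.] 885
foot_knob 0.82 [408. 231.] [ 592. -124.   86.] 276
keeper_peg 0.57 [288. 221.] [597. 150. 137.] 264
vial_mid 0.64 [332. 229.] [590.  49.  93.] 986
vial_mid 0.43 [337. 161.] [749.  38.  93.] 877
bubble_mid 0.55 [331. 231.] [586.  51.  93.] 40
bubble_mid 0.32 [289. 221.] [604. 144.  93.] 297
keeper_hinge 0.
[... 166 characters left out ...]
ye_cup 0.79 [403. 165.] [ 766. -138.   20.] 303
scene ['img', 'K', 'extrinsics', 'shot'] [ 949.9131114  -432.75292913  529.5161199 ]
knob_top 0.57 [167. 308.] [ 605. -129.  103.] 692
foot_knob 0.58 [168. 307.] [ 593. -115.   86.] 710
keeper_peg 0.8 [251. 220.] [624.  92. 137.] 220
vial_mid 0.84 [219. 257.] [597.  17.  93.] 1555
vial_mid 0.67 [252. 216.] [580. 165.  93.] 300
bubble_mid 0.7 [312. 255.] [747.  96.  93.] 645
keeper_hinge 0.82 [253. 214.] [582. 166.  96.] 261
kit 0.92 [293. 183.] [579. 377.  72.] 2365
kit 0.32 [170. 308.] [ 585. -106.   72.] 708
torch 0.69 [315. 252.] [713. 197.  20.] 692
tin 0.55 [307. 317.] [772.  15.  26.] 1650
eye_cup 0.95 [261. 383.] [ 760. -126.   20.] 1015
```

```bash
python3 - <<'E'
import cv2
a=cv2.imread("pics/top.png");cv2.imwrite("pics/topc.png",cv2.resize(a[130:310,150:450],None,fx=2.6,fy=2.6,interpolation=cv2.INTER_CUBIC))
b=cv2.imread("pics/scene.png");cv2.imwrite("pics/scenec.png",cv2.resize(b[150:420,80:420],None,fx=2.2,fy=2.2,interpolation=cv2.INTER_CUBIC))
E
```

```text
(no output)
```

View pics/topc.png

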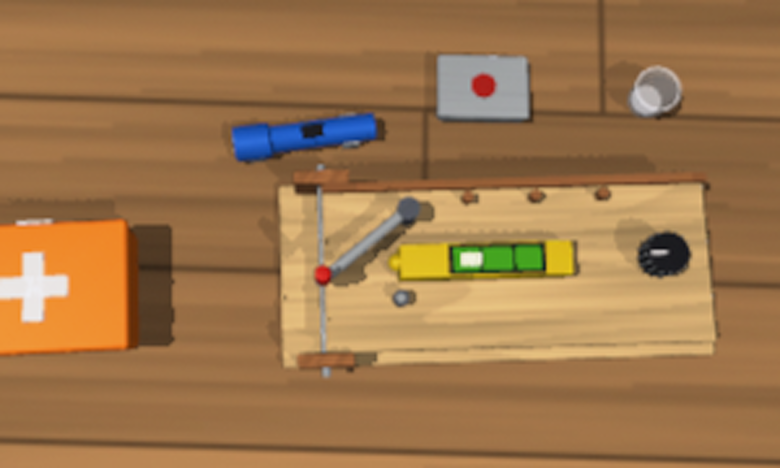

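View pics/scenec.png

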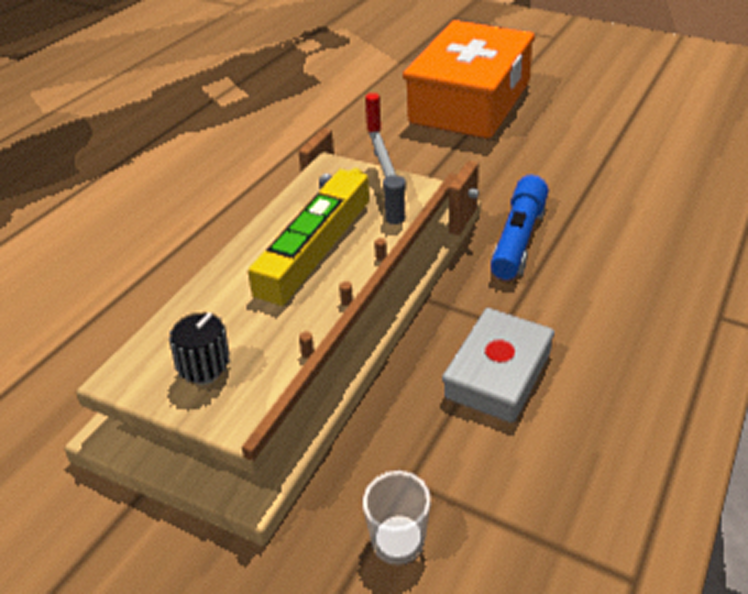

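The top crop shows the keeper open, with the peg at about (274,235) px in the full picture, the hinge post at (307,211), the knob at (405,227) and the bubble at the hinge end of the vial. The networks mixed up several parts in the top view. I'll fit the stand pose from colour centroids and both cameras.

```bash
cat > fit.py <<'E'
from h import *
from scipy.optimize import least_squares
P={c:eyes.read_camera(c) for c in ["top","scene"]}
def cen(p,f,box):
    r0,r1,c0,c1=box; hsv=cv2.cvtColor(np.array(p["img"]),cv2.COLOR_RGB2HSV).astype(int)
    m=f(hsv[...,0],hsv[...,1],hsv[...,2]);q=np.zeros_like(m);q[r0:r1,c0:c1]=m[r0:r1,c0:c1]
    y,x=np.nonzero(q);return np.array([x.mean(),y.mean()]),len(x),(x.min(),x.max(),y.min(),y.max())
red=lambda h,s,v:((h<6)|(h>174))&(s>150)&(v>80)
grn=lambda h,s,v:(h>40)&(h<80)&(s>120)
yel=lambda h,s,v:(h>22)&(h<34)&(s>190)&(v>120)
blk=lambda h,s,v:(v<45)
T={"top":{"peg":cen(P["top"],red,(225,245,265,285)),"grn":cen(P["top"],grn,(215,240,310,370)),"knob":cen(P["top"],blk,(215,240,390,420))},
"scene":{"peg":cen(P["scene"],red,(185,215,240,262)),"grn":cen(P["scene"],grn,(225,275,190,245)),"knob":cen(P["scene"],blk,(285,330,150,190))}}
for c in T:
    for k,v in T[c].items(): print(c,k,np.round(v[0],1),v[1:])
def world(S,l): 
    x,y,a=S;return np.array([x+np.cos(a)*l[0]-np.sin(a)*l[1],y+np.sin(a)*l[0]+np.cos(a)*l[1],l[2]])
def peg(k,z): return [45-95*np.cos(k),85+95*np.sin(k),z]
# raised free end ~5mm: knob mid z ~ 69+17+5
obs=[]
def res(q):
    S=q[:3];k=q[3];r=[]
    for c in P:
        r+=list(proj(P[c],world(S,peg(k,119 if c=="scene" else 134)))-T[c]["peg"][0])
        r+=list(proj(P[c],world(S,[0,-135,91 if c=="scene" else 98]))-T[c]["knob"][0])
    return r
f=least_squares(res,[590,0,0,.9]);print(np.round(f.x,3),np.round(f.fun,1))
for n,l in [("peg",peg(f.x[3],137)),("pegshut",peg(0,137)),("hinge",[45,85,96]),("knob",[0,-135,108])]:
    w=world(f.x[:3],l);print(n,np.round(w,1),[np.round(proj(P[c],w)) for c in P])
for c in P: print("grn",np.round(pix2plane(P[c],T[c]["grn"][0],95)))
E
python3 fit.py
```

```text
top peg [273.6 235.2] (34, (np.int64(271), np.int64(276), np.int64(232), np.int64(238)))
top grn [342.8 228.9] (296, (np.int64(324), np.int64(358), np.int64(224), np.int64(234)))
top knob [406.3 227.1] (173, (np.int64(396), np.int64(414), np.int64(220), np.int64(235)))
scene peg [249.1 200.8] (93, (np.int64(246), np.int64(252), np.int64(192), np.int64(209)))
scene grn [217.  253.2] (275, (np.int64(203), np.int64(233), np.int64(239), np.int64(265)))
scene knob [170.1 306.8] (443, (np.int64(158), np.int64(182), np.int64(293), np.int64(323)))
[5.89287e+02 1.80590e+01 6.70000e-02 9.38000e-01] [-0.  -0.   0.2  0.1 -0.1  0.   0.1 -0.1]
peg [567.3 178.5 137. ] [array([274., 235.]), array([249., 193.])]
pegshut [533.7  99.5 137. ] [array([311., 252.]), array([214., 207.])]
hinge [628.5 105.9  96. ] [array([307., 211.]), array([258., 235.])]
knob [ 598.3 -116.6  108. ] [array([408., 227.]), array([169., 299.])]
grn [590.  25.  95.]
grn [590.  23.  95.]
```

```bash
cat > go.py <<'E'
import sys;from h import *
from scipy.spatial.transform import Rotation as R
s=readout.state();a=s["tcp_rot"];M=R.from_euler("xyz",a).as_matrix()
ya=np.arctan2(M[1,1],M[0,1]);print("t",round(s["t"],2),"pos",np.round(s["eef_pos"],1),"ya",round(ya,3),"F",np.round(s["ft_force"],1),"j6",round(s["joints"][5],2),"op",round(95*s["opening"],1))
v=[float(q) for q in sys.argv[1:]]
for i in range(0,len(v),4):
    x,y,z,w=v[i:i+4]
    Rw=np.array([[-np.cos(w+np.pi/2+np.pi),0,0]]) # unused
    X=np.array([np.sin(w),-np.cos(w),0]);Y=np.array([np.cos(w),np.sin(w),0])
    T=np.column_stack([X,Y,[0,0,-1]])
    if np.linalg.det(T)<0: T[:,0]*=-1
    rv=np.degrees(R.from_matrix(M.T@T).as_rotvec());sh=M.T@(np.array([x,y,z])-s["eef_pos"])/1000
    print(np.round(rv,1).tolist(),np.round(sh,4).tolist())
E
sed -i '/unused/d' go.py
python3 go.py 567 178 170 0.9 567 178 108 0.9
```

```text
t 1.2 pos [226.5 582.5 214.6] ya 1.2 F [ 0.1  0.  -0.4] j6 -0.11 op 95.0
[0.0, 0.0, 17.2] [-0.464, -0.2537, 0.0446]
[0.0, 0.0, 17.2] [-0.464, -0.2537, 0.1066]
```

Request:
move_arm:
  plan:
    - [[0, 0, 17], [-0.464, -0.254, 0.0], -0.37]
    - [[0, 0, 17], [-0.464, -0.254, 0.0], -0.37]
    - [[0, 0, 17], [-0.464, -0.254, 0.0], -0.37]
    - [[0, 0, 17], [-0.464, -0.254, 0.0], -0.37]
    - [[0, 0, 17], [-0.464, -0.254, 0.0], -0.37]

```text
t: 1.82
eef_pos: [428.7, 341.7, 214.9]
tcp_rot: [3.141, 0.0, 2.474]
ft_force: [0.3, -0.7, 0.5]
opening: 0.53
grip_force: 0.0
```

```bash
python3 go.py 567 178 170 0.9
```

```text
t 1.82 pos [428.7 341.7 214.9] ya 0.903 F [ 0.3 -0.7  0.5] j6 -0.35 op 50.4
[0.0, 0.0, 0.2] [-0.21, -0.043, 0.0449]
```

Request:
move_arm:
  plan:
    - [[0, 0, 0], [-0.21, -0.043, 0.02], -0.37]
    - [[0, 0, 0], [-0.21, -0.043, 0.045], -0.37]
    - [[0, 0, 0], [-0.21, -0.043, 0.045], -0.37]
    - [[0, 0, 0], [-0.21, -0.043, 0.045], -0.37]
    - [[0, 0, 0], [-0.21, -0.043, 0.045], -0.37]

```text
t: 2.45
eef_pos: [566.7, 177.8, 168.8]
tcp_rot: [-3.141, -0.001, 2.471]
ft_force: [-0.3, 0.4, 0.2]
opening: 0.315
grip_force: 0.0
```

```bash
python3 go.py 567 178 109 0.9; python3 -c "
from h import *
p=eyes.read_camera('wrist');save(p,'w1.png');print(proj(p,[567,178,137]))"
```

```text
t 2.45 pos [566.7 177.8 168.8] ya 0.9 F [-0.3  0.4  0.2] j6 -0.71 op 29.9
[-0.0, -0.0, 0.0] [-0.0002, 0.0004, 0.0598]
[280.72044393 236.10230509]
```

View pics/w1.png

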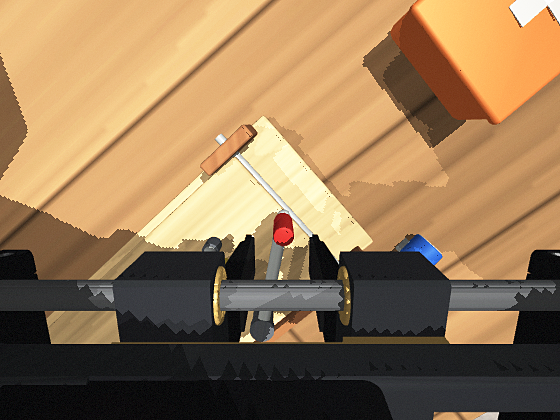

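Wrist view: the peg is at (283,235), centred between the fingers. I'll descend.

Request:
move_arm:
  plan:
    - [[0, 0, 0], [0, 0, 0.03], -0.37]
    - [[0, 0, 0], [0, 0, 0.058], -0.37]
    - [[0, 0, 0], [0, 0, 0.058], -0.6]
    - [[0, 0, 0], [0, 0, 0.058], -0.6]
    - [[0, 0, 0], [0, 0, 0.058], -0.6]

```text
t: 3.12
eef_pos: [566.2, 180.1, 113.0]
tcp_rot: [3.14, 0.001, 2.475]
ft_force: [-0.5, -0.5, -0.2]
opening: 0.199
grip_force: 0.0
```

```bash
python3 - <<'E'
import numpy as np,subprocess
S=(589.3,18.06,.067)
a=[]
for k in [.75,.58,.42,.3,.2,.1,0,-.06]:
    l=[45-95*np.cos(k),85+95*np.sin(k)];c,s=np.cos(S[2]),np.sin(S[2])
    a+=[S[0]+c*l[0]-s*l[1],S[1]+s*l[0]+c*l[1],110,np.pi/2-k*1.0+.067]
print(subprocess.run(["python3","go.py"]+[str(q) for q in a],capture_output=True,text=True).stdout)
E
```

```text
t 3.12 pos [566.2 180.1 113. ] ya 0.904 F [-0.5 -0.5 -0.2] j6 -0.71 op 18.9
[0.1, 0.1, 0.9] [0.0002, -0.0182, 0.003]
[0.1, 0.1, -8.8] [-0.0009, -0.0343, 0.003]
[0.1, 0.1, -18.0] [-0.0045, -0.0491, 0.0029]
[0.1, 0.1, -24.9] [-0.0086, -0.0597, 0.0029]
[0.1, 0.1, -30.6] [-0.013, -0.0681, 0.0029]
[0.1, 0.1, -36.3] [-0.0183, -0.076, 0.0029]
[0.1, 0.1, -42.1] [-0.0243, -0.0834, 0.0029]
[0.1, 0.1, -45.5] [-0.0282, -0.0875, 0.0029]
```

Request:
move_arm:
  plan:
    - [[0, 0, 0], [0, -0.018, 0], -0.6]
    - [[0, 0, -9], [-0.001, -0.034, 0], -0.6]
    - [[0, 0, -18], [-0.0045, -0.049, 0], -0.6]
    - [[0, 0, -25], [-0.0085, -0.06, 0], -0.6]
    - [[0, 0, -30], [-0.013, -0.068, 0], -0.6]

```text
t: 3.75
eef_pos: [533.2, 117.1, 112.2]
tcp_rot: [3.141, 0.0, 3.001]
ft_force: [0.4, 3.4, 0.0]
opening: 0.201
grip_force: 2.0
```

```bash
python3 go.py 538.8 109 112 1.54 533.7 99.5 112 1.638 533 95 112 1.638 532.5 90 112 1.638
```

```text
t 3.75 pos [533.2 117.1 112.2] ya 1.43 F [0.4 3.4 0. ] j6 -1.33 op 19.1
[0.0, 0.0, -6.3] [-0.0067, -0.0072, 0.0002]
[0.0, 0.0, -11.9] [-0.003, -0.0173, 0.0002]
[0.0, 0.0, -11.9] [-0.0029, -0.0219, 0.0001]
[0.0, 0.0, -11.9] [-0.0032, -0.0269, 0.0001]
```

Request:
move_arm:
  plan:
    - [[0, 0, -6], [-0.003, -0.008, 0], -0.6]
    - [[0, 0, -12], [-0.003, -0.014, 0], -0.6]
    - [[0, 0, -12], [-0.003, -0.019, 0], -0.6]
    - [[0, 0, -12], [-0.003, -0.023, 0], -0.6]
    - [[0, 0, -12], [-0.003, -0.023, 0], -0.6]

```text
t: 4.38
eef_pos: [533.7, 96.9, 111.7]
tcp_rot: [3.138, 0.002, -3.08]
ft_force: [3.4, 20.1, -6.5]
opening: 0.199
grip_force: 10.1
```

```bash
python3 go.py 532 90 112 1.638; python3 -c "
from h import *
p=eyes.read_camera('scene');print(proj(p,[533.7,99.5,119]))
a=cv2.cvtColor(np.array(p['img']),cv2.COLOR_RGB2BGR)
cv2.imwrite('pics/s2.png',cv2.resize(a[100:340,120:380],None,fx=2.4,fy=2.4,interpolation=cv2.INTER_CUBIC))
"
```

```text
t 4.38 pos [533.7  96.9 111.7] ya 1.632 F [ 3.4 20.1 -6.5] j6 -1.58 op 18.9
[0.2, 0.1, -0.3] [0.0021, -0.0068, -0.0004]
[214.44705691 214.96935792]
```

View pics/s2.png

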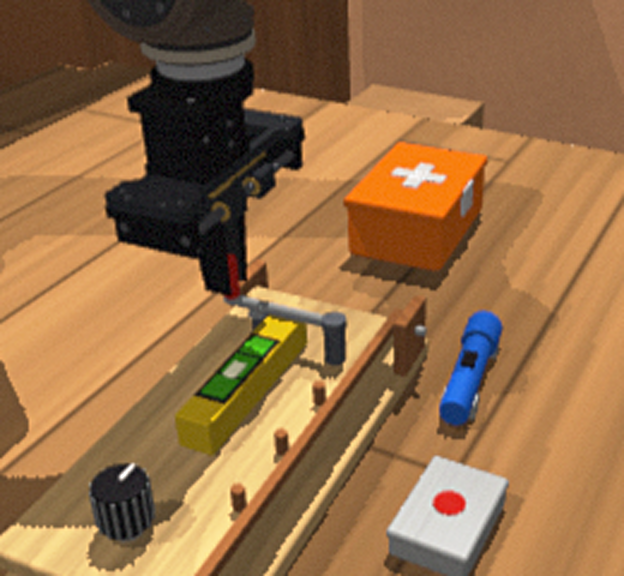

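The bar lies across the level. The TCP stopped at y 96.9, where full closure was predicted, with 20 N against the stop, so the keeper is shut. I'll open, lift and go to the knob.

Request:
move_arm:
  plan:
    - [[0, 0, 0], [0, 0, 0], -0.3]
    - [[0, 0, 0], [0, 0.002, 0], -0.3]
    - [[0, 0, 0], [0, 0.002, -0.04], -0.3]
    - [[0, 0, 0], [0, 0.002, -0.07], 0]
    - [[0, 0, 0], [0, 0.002, -0.07], 0.2]

```text
t: 5.05
eef_pos: [534.1, 96.7, 183.5]
tcp_rot: [-3.141, 0.004, -3.077]
ft_force: [-0.3, -0.0, -0.0]
opening: 0.504
grip_force: 0.0
```

```bash
python3 go.py 598.3 -116.6 180 1.638; python3 -c "
from h import *
p=eyes.read_camera('scene')
hsv=cv2.cvtColor(np.array(p['img']),cv2.COLOR_RGB2HSV).astype(int);m=((hsv[...,0]<6)|(hsv[...,0]>174))&(hsv[...,1]>150)&(hsv[...,2]>80);m[:190]=0;m[235:]=0;m[:,:195]=0;m[:,235:]=0
y,x=np.nonzero(m);print(x.mean(),y.mean(),len(x),proj(p,[533.7,99.5,119]))
"
```

```text
t 5.05 pos [534.1  96.7 183.5] ya 1.635 F [-0.3 -0.  -0. ] j6 -1.58 op 47.9
[-0.0, 0.2, -0.2] [-0.0504, -0.2169, 0.0038]
215.4757281553398 214.6504854368932 103 [214.44705691 214.96935792]
```

Request:
move_arm:
  plan:
    - [[0, 0, 0], [-0.05, -0.217, 0], 0.2]
    - [[0, 0, 0], [-0.05, -0.217, 0], 0.2]
    - [[0, 0, 0], [-0.05, -0.217, 0], 0.2]
    - [[0, 0, 0], [-0.05, -0.217, 0], 0.2]
    - [[0, 0, 0], [-0.05, -0.217, 0.02], 0.2]

```text
t: 5.72
eef_pos: [597.9, -119.2, 160.6]
tcp_rot: [-3.141, 0.0, -3.08]
ft_force: [-0.9, -0.2, 0.4]
opening: 0.601
grip_force: 0.0
```

```bash
python3 - <<'E'
from h import *
p=eyes.read_camera('wrist');save(p,'w3.png');print(proj(p,[598.3,-116.6,108]))
r=eyes.cut_out(p,"foot_knob")
for q in r[:1]:print(q["score"],q["uv"])
p=eyes.read_camera('top');a=cv2.cvtColor(np.array(p['img']),cv2.COLOR_RGB2BGR)
q=eyes.read_camera('scene');b=cv2.cvtColor(np.array(q['img']),cv2.COLOR_RGB2BGR)
cv2.imwrite('pics/ts3.png',np.hstack([cv2.resize(a[150:310,280:440],None,fx=2.5,fy=2.5),cv2.resize(b[180:340,120:280],None,fx=2.5,fy=2.5)]))
E
python3 go.py 598.3 -116.6 90 1.638
```

```text
[283.70253819 225.92766489]
0.92 [284.2, 219.2]
t 5.92 pos [ 597.1 -116.1  160.8] ya 1.636 F [-0.7  0.6 -0.2] j6 -1.94 op 57.0
[0.0, -0.1, -0.1] [-0.0013, -0.0006, 0.0708]
```

View pics/w3.png

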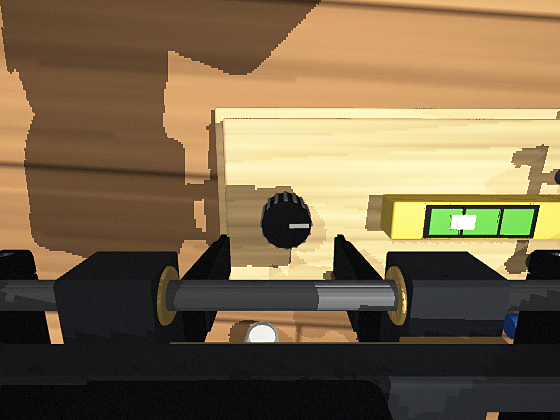

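View pics/ts3.png

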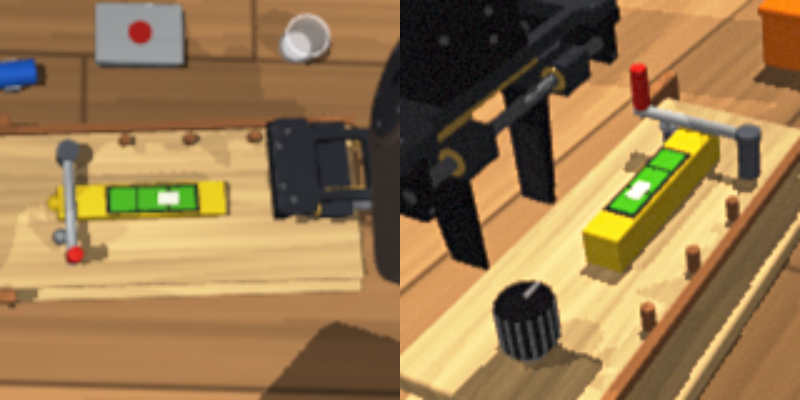

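The pictures show the keeper shut across the level. The bubble is off towards the knob end because the free end is raised. In the wrist view the knob is centred at (287,227), within about 1 mm of the prediction. I'll descend and grip.

Request:
move_arm:
  plan:
    - [[0, 0, 0], [-0.0005, -0.0005, 0.045], 0.2]
    - [[0, 0, 0], [-0.0005, -0.0005, 0.084], 0.2]
    - [[0, 0, 0], [-0.0005, -0.0005, 0.084], 0.2]
    - [[0, 0, 0], [-0.0005, -0.0005, 0.084], -1]
    - [[0, 0, 0], [-0.0005, -0.0005, 0.084], -1]

```text
t: 6.55
eef_pos: [599.0, -116.8, 79.5]
tcp_rot: [-3.141, 0.003, -3.076]
ft_force: [0.6, -0.3, -0.7]
opening: 0.443
grip_force: 0.0
```

Request:
move_arm:
  plan:
    - [[0, 0, 0], [0, 0, 0], -1]
    - [[0, 0, 0], [0, 0, 0.0], -1]

```text
t: 6.8
eef_pos: [598.7, -116.4, 78.6]
tcp_rot: [3.142, 0.002, -3.076]
ft_force: [1.2, 5.1, 3.0]
opening: 0.372
grip_force: 30.0
```

Request:
move_arm:
  plan:
    - [[0, 0, 0], [0, 0, 0.003], -1]
    - [[0, 0, 0], [0, 0, 0.005], -1]
    - [[0, 0, 0], [0, 0, 0.007], -1]
    - [[0, 0, 0], [0, 0, 0.007], -1]

```text
t: 7.3
eef_pos: [598.9, -116.8, 73.5]
tcp_rot: [-3.141, 0.003, -3.076]
ft_force: [-5.5, 4.2, 27.1]
opening: 0.373
grip_force: 30.1
```

```bash
cat > bub.py <<'E'
from h import *
S=(589.3,18.06,.067)
def loc(p,uv):
    w=pix2plane(p,uv,93);d=w[:2]-np.array(S[:2]);c,s=np.cos(S[2]),np.sin(S[2]);return c*d[0]+s*d[1],-s*d[0]+c*d[1]
for c in ["top","scene","wrist"]:
    p=eyes.read_camera(c);im=np.array(p["img"]);hsv=cv2.cvtColor(im,cv2.COLOR_RGB2HSV).astype(int);h,s,v=hsv[...,0],hsv[...,1],hsv[...,2]
    g=(h>40)&(h<80)&(s>120)&(v>60)
    n,L,st,_=cv2.connectedComponentsWithStats(cv2.dilate(g.astype(np.uint8),np.ones((7,7))))
    if n<2: print(c,"no vial");continue
    i=1+np.argmax(st[1:,4]);hull=np.zeros_like(L,dtype=np.uint8)
    pts=np.argwhere((L==i)&g)[:,::-1].astype(np.int32);cv2.fillConvexPoly(hull,cv2.convexHull(pts),1)
    w=(hull>0)&(s<110)&(v>140)
    if w.sum()<5: print(c,"no bubble",len(pts));continue
    G=np.array([loc(p,q) for q in pts]);W=np.array([loc(p,q[::-1]) for q in np.argwhere(w)])
    k=(hull>0)&(v<60);y=np.array([loc(p,q[::-1])[1] for q in np.argwhere(k)])
    mid=(G[:,1].max()+G[:,1].min())/2
    print(c,"vial y",np.round([G[:,1].min(),G[:,1].max(),mid],1),"bubble y",round(W[:,1].mean(),1),"ext",np.round([W[:,1].min(),W[:,1].max()],1),"=> bubble",round(mid-W[:,1].mean(),1))
    cv2.imwrite("pics/b_%s.png"%c,cv2.cvtColor(im,cv2.COLOR_RGB2BGR))
E
python3 bub.py; python3 go.py
```

```text
top vial y [-27.7  49.2  10.8] bubble y 15.1 ext [ 5.8 24.2] => bubble -4.3
scene vial y [-30.9  49.    9.1] bubble y 16.5 ext [ 6.5 26.6] => bubble -7.5
wrist no bubble 958
t 7.45 pos [ 598.9 -116.8   73.5] ya 1.636 F [-6.7  4.1 28.2] j6 -1.94 op 35.3
```

Request:
move_arm:
  plan:
    - [[0, 0, 0], [0, 0, -0.0005], -1]
    - [[0, 0, 0], [0, 0, -0.0005], -1]
    - [[0, 0, 0], [0, 0, -0.0005], -1]
    - [[0, 0, 0], [0, 0, -0.0005], -1]

```text
t: 7.95
eef_pos: [598.9, -116.8, 73.7]
tcp_rot: [-3.141, 0.003, -3.076]
ft_force: [-5.2, 4.8, 23.7]
opening: 0.376
grip_force: 30.0
```

```bash
python3 bub.py; python3 go.py
```

```text
top vial y [-27.7  49.2  10.8] bubble y 28.7 ext [19.2 37.8] => bubble -17.9
scene vial y [-30.5  49.    9.2] bubble y 28.9 ext [19.1 39. ] => bubble -19.7
wrist no bubble 961
t 8.1 pos [ 598.9 -116.8   73.7] ya 1.636 F [-4.6  5.  22.1] j6 -1.94 op 35.1
```

Request:
move_arm:
  plan:
    - [[0, 0, 9], [0, 0, -0.0003], -1]
    - [[0, 0, 18], [0, 0, -0.0006], -1]
    - [[0, 0, 27], [0, 0, -0.0009], -1]
    - [[0, 0, 36], [0, 0, -0.0012], -1]
    - [[0, 0, 45], [0, 0, -0.0015], -1]

```text
t: 8.72
eef_pos: [598.8, -116.9, 75.1]
tcp_rot: [3.14, 0.002, 2.417]
ft_force: [-5.3, 5.2, 22.1]
opening: 0.373
grip_force: 30.0
```

Request:
move_arm:
  plan:
    - [[0, 0, 0], [0, 0, 0], -1]
    - [[0, 0, 0], [0, 0, 0], -1]
    - [[0, 0, 0], [0, 0, 0], -1]
    - [[0, 0, 0], [0, 0, 0], -1]
    - [[0, 0, 0], [0, 0, 0], -1]

```text
t: 9.35
eef_pos: [598.8, -116.9, 75.1]
tcp_rot: [3.14, 0.003, 2.422]
ft_force: [-5.0, 3.9, 23.6]
opening: 0.373
grip_force: 30.0
```

```bash
python3 bub.py; python3 go.py
```

```text
top vial y [-27.7  49.2  10.8] bubble y 22.9 ext [12.9 31.1] => bubble -12.1
scene vial y [22.6 49.7 36.1] bubble y 31.3 ext [27.3 34.8] => bubble 4.8
wrist vial y [-26.7  29.5   1.4] bubble y 21.0 ext [14.7 29.3] => bubble -19.6
t 9.5 pos [ 598.8 -116.9   75.1] ya 0.851 F [-4.5  4.3 22.2] j6 -1.15 op 35.3
```

Request:
move_arm:
  plan:
    - [[0, 0, 10], [0, 0, -0.0003], -1]
    - [[0, 0, 20], [0, 0, -0.0006], -1]
    - [[0, 0, 30], [0, 0, -0.0009], -1]
    - [[0, 0, 40], [0, 0, -0.0012], -1]
    - [[0, 0, 50], [0, 0, -0.0016], -1]

```text
t: 10.12
eef_pos: [598.5, -116.8, 76.6]
tcp_rot: [3.14, 0.001, 1.544]
ft_force: [-5.7, 3.8, 24.0]
opening: 0.372
grip_force: 30.0
```

Request:
move_arm:
  plan:
    - [[0, 0, 4], [0, 0, -0.0001], -1]
    - [[0, 0, 4], [0, 0, -0.0001], -1]
    - [[0, 0, 4], [0, 0, -0.0001], -1]
    - [[0, 0, 4], [0, 0, -0.0001], -1]
    - [[0, 0, 4], [0, 0, -0.0001], -1]

```text
t: 10.75
eef_pos: [598.5, -116.8, 76.7]
tcp_rot: [3.14, 0.0, 1.479]
ft_force: [-6.2, 3.9, 23.6]
opening: 0.375
grip_force: 30.0
```

Request:
move_arm:
  plan:
    - [[0, 0, 0], [0, 0, 0], -1]
    - [[0, 0, 0], [0, 0, 0], -1]
    - [[0, 0, 0], [0, 0, 0], -1]
    - [[0, 0, 0], [0, 0, 0], -1]
    - [[0, 0, 0], [0, 0, 0], -1]

```text
t: 11.38
eef_pos: [598.5, -116.8, 76.7]
tcp_rot: [3.14, 0.0, 1.479]
ft_force: [-5.8, 3.3, 23.5]
opening: 0.371
grip_force: 30.0
```

```bash
python3 bub.py; python3 go.py
```

```text
top vial y [-27.7  49.2  10.8] bubble y 12.3 ext [ 1.7 21.7] => bubble -1.5
scene vial y [-1.8 50.4 24.3] bubble y 12.6 ext [ 2.6 22.5] => bubble 11.7
wrist vial y [-26.1 -12.2 -19.2] bubble y -21.4 ext [-25.8 -17.5] => bubble 2.3
t 11.53 pos [ 598.5 -116.8   76.7] ya -0.091 F [-5.8  4.3 24.6] j6 -0.21 op 35.1
```

Request:
move_arm:
  plan:
    - [[0, 0, 5], [0, 0, -0.0001], -1]
    - [[0, 0, 9], [0, 0, -0.0003], -1]
    - [[0, 0, 9], [0, 0, -0.0003], -1]
    - [[0, 0, 9], [0, 0, -0.0003], -1]
    - [[0, 0, 9], [0, 0, -0.0003], -1]

```text
t: 12.15
eef_pos: [598.5, -116.8, 77.0]
tcp_rot: [3.14, 0.0, 1.322]
ft_force: [-6.4, 3.5, 23.9]
opening: 0.373
grip_force: 30.0
```

Request:
move_arm:
  plan:
    - [[0, 0, 0], [0, 0, 0], -1]
    - [[0, 0, 0], [0, 0, 0], -1]
    - [[0, 0, 0], [0, 0, 0], -1]
    - [[0, 0, 0], [0, 0, 0], -1]
    - [[0, 0, 0], [0, 0, 0], -1]

```text
t: 12.78
eef_pos: [598.5, -116.8, 77.0]
tcp_rot: [3.14, -0.0, 1.322]
ft_force: [-5.4, 4.7, 23.0]
opening: 0.371
grip_force: 30.0
```

```bash
python3 bub.py; python3 go.py; python3 -c "
import cv2,numpy as np
a=cv2.imread('pics/b_top.png')[190:270,280:420];b=cv2.imread('pics/b_scene.png')[180:320,140:280]
cv2.imwrite('pics/fin.png',np.hstack([cv2.copyMakeBorder(cv2.resize(a,(400,228)),0,172,0,0,cv2.BORDER_CONSTANT),cv2.resize(b,(400,400))]))"
```

```text
top vial y [-27.7  49.2  10.8] bubble y 10.7 ext [ 1.3 19.8] => bubble 0.1
scene vial y [-18.7  51.1  16.2] bubble y 10.3 ext [ 0.  20.4] => bubble 5.9
wrist vial y [-26.1  -5.5 -15.8] bubble y -20.2 ext [-25.8 -12.2] => bubble 4.4
t 12.93 pos [ 598.5 -116.8   77. ] ya -0.248 F [-6.1  5.1 23.9] j6 -0.05 op 35.1
```

View pics/fin.png

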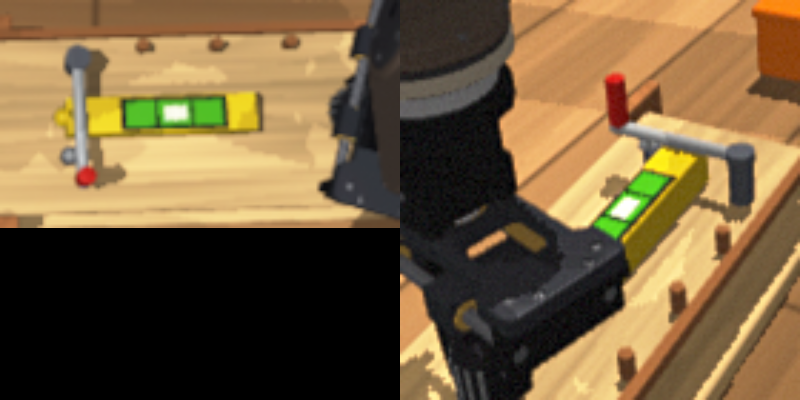

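The bubble sits between the two black lines, centred to within 1 mm in the top view. The keeper is shut, and the shelf is pressed down with about 23 N while the knob stays gripped.

```bash
python3 -c "
from cell import env;print(env.job_done())"
```

```text
the job is handed in; nothing more can be done
None
```

I handed the job in with the keeper shut into its detent, the knob gripped, the shelf pressed right down (about 23 N) and the bubble within about 1 mm of centre in the top view; the arm went nowhere near the tin, eye cup, torch or kit, and it finished at about 13 s of the 61 s allowed.

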